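# Put the strainer and the splined reamer on the citrus juicer

### The job

Get the citrus juicer ready for the lemons: lay the slotted strainer flat in its bowl, over the spindle, then push the reamer onto the splined spindle, turning it to and fro until its teeth mesh and it drops fully home. Don't force it: lean on the parts with no more than about 4 kg. Leave the mug, the lemon and the honey jar behind the work where they are.

Things in the scene. Friction and masses are not known exactly. Their poses are not given: they have to be found in the camera images.
- juicer: cordless citrus juicer, stuck down: round steel base with a white juice bowl, 132 mm wide, rim 74 mm high. Origin: centre of its underside, on the spindle axis, z up. Handle at +x (to 104 mm from the axis, 73 mm high), pouring lip at -x. All juicer heights below are above this origin. In the bowl (inner radius 62) a flat ledge, radius 52 to 62, height 60 mm, carries the strainer
- spindle_tip (a point): top of the upright steel drive spindle, on its axis, height 124 mm. Going down: tapered nose, radius 3 mm at the tip, 9 mm at 112; plain radius 9 to 108; 6 straight spline teeth from 108 to 84 (4.8 mm wide, core radius 9, tip radius 13). Teeth angle differs each time and is not measured; friction of 0.15 N m holds the spindle at any angle
- spindle_shoulder (a point): on the spindle axis, top of its round shoulder (radius 15 mm), height 84 mm: the reamer's underside stands here when fully home. Below it a plain chimney, radius 14, rises from the bowl's floor to 82 mm
- strainer: white slotted round strainer, about 90 g, lying flat: disc 116 mm wide, 4 mm thick, rim 9.5 mm high; in the middle an upright round collar, 43 mm outside, 37 mm bore, top 20 mm above the underside: grip it there from above. Origin: centre of the underside, z up. In place its underside is on the ledge, 60 mm above the juicer's origin
- reamer: white juicing cone, about 110 g, 62 mm high, upright: twelve-sided skirt 54 mm over its flats (at 0, 30, .. degrees from its x axis) for the lowest 22 mm (grip there from above), ribbed dome above. Origin: centre of the underside, z up. Splined bore from below, 44 mm deep: 6 inward teeth 4 mm wide, tip radius 10, groove radius 14, at 30, 90, .. degrees
- reamer_bore (a point): mouth of the reamer's bore, at its origin. Unmeshed, it stops 108 mm above the juicer's origin on the tooth ends; meshed (any of 6 angles, 60 degrees apart, about 5 degrees of play either way) it slides freely down the last 24 mm to 84
- mug: white dotted mug, 93 mm high, 78 mm wide, bystander behind the work
- lemon_a: lemon, 71 x 53 x 51 mm, bystander behind the work
- honey_jar: glass jar with a red screw lid, 100 mm high, 65 mm wide, bystander behind the work

How it is judged:
By the outcome, as a careful person would: the job done as asked, in the order asked, and still so for the second after the job is handed in, with the robot touching nothing.
It also fails if it takes over 64 s, if anything falls off the work surface, if the arm or the gripper's body presses on something with over 40 N, if the wrist force passes 120 N, or if a joint passes its speed limit or range.

### The arm

A 7-joint arm with a two-finger parallel gripper is mounted at the origin on a cart in front of the work surface, level with it; the furniture and walls round the work are solid. World frame = base frame: x ahead of the robot, y to its left, z up, the work surface at z = 0. Lengths are in m, angles in rad, forces in N, time in s.
With the tool pointing down it reaches from about 0.425 to 0.925 m from the base axis. Payload 6.8 kg.
Tool frame: the origin (TCP) lies between the finger pads; the fingertips stand r.tcp_to_tips ahead of it and the grasp point (between the pads) lies 3 mm ahead of it (r.tcp_to_tips is the distance from the TCP to the fingertips, in m); z points along the fingers, y is the line along which they close (so a half turn about z gives the same grasp; the last joint's range is limited). The gripper opens to 85 mm and grips with 20 to 120 N. Pads are 22 mm wide; open, the fingers measure 114 mm over their backs; the gripper's body (76 mm by 85 mm) begins 54 mm behind the grasp point. The pads swing forward as they close: fully open they stand 13 mm farther back than shut.
Start: joints at [1.101, 0.477, 0.022, 1.555, -0.011, 1.109, -0.083], TCP at [0.239, -0.631, 0.253] pointing down, gripper open.
Joint ranges: [-2.96, 2.96], [-0.34, 2.1], [-1.41, 1.46], [0.24, 2.44], [-1.37, 4.51], [0.17, 1.92], [-2.96, 2.96]. Speed limits (rad/s): [2.39, 2.39, 3.14, 3.14, 3.14, 3.14, 3.14].

### API

Orientations are given as a rotation vector (axis times angle).
In Python, from bench import r gives the robot as it stands. The module is installed in compiled form; this text tells all that it offers.
- The arm moves only by the tool step_arm, never from a script. Its argument "moves" is a list of rows, each an object of numbers: "rx", "ry", "rz": the turn, a rotation vector about the tool's x, y, z in degrees; "dx", "dy", "dz": the shift along the tool's x, y, z in mm; "gripper": the opening, from -1 (shut) to 1 (fully open). In form: [{"rx": .., "ry": .., "rz": .., "dx": .., "dy": .., "dz": .., "gripper": ..}, ...]. A call has 1 to 20 rows; each row shifts and turns the commanded pose from where the row before left it, along the tool's axes as they then stand; what a row does not reach is not made up. A row lasts 1/8 s, in which the tool goes at most 62.5 mm and 10.7 degrees, less where a joint would pass 70% of its speed; a pose out of reach is approached as far as the arm can. A call is refused whole if a number of a shift passes 62.5 or a number of a turn 10.7, either way. A call with a gripper value outside its range is refused whole. The fingers move at their own pace and stop on an object; "grip_force" is the grip in N (left out, the last holds). Time passes only in rows, so rows that do not move let the fingers close. It gives the time, the measured TCP pose, the force, the opening and the grip force at its end, in the units of the state.
- r.get_obs(): the state, without advancing time (a new reading comes with each control period).
- r.grab_frame(name): name is "side" or "top"; returns the picture (480x640x3 uint8, blue, green, red); there is no depth.
- r.camera_info(name): a dict with "mtx" (3x3 intrinsics, pixels), "rvec" (rotation vector, rad) and "tvec" (3), from world to camera coordinates, as OpenCV has them. Camera axes: x right, y down, z forward; pixel columns grow to the right and rows downward; lengths in m; the calibration is good to about 2 mm. A picture is of the moment at which its call begins. camera_info takes no time and is no camera call.
- r.hand_in(): hands the job in; it is judged then, once.
The state is a dict: "clock": time; "joints": joint angles; "qvel": joint speeds; "tau": joint torques, N m; "tcp_pos": TCP position; "orientation": TCP orientation; "contact_force": force on the tool from outside, world axes, zero at the start; "moment": the same for the moment, N m; "grip_width": finger opening in m; "gripper_force": force on a finger pad.
Only numpy, scipy, OpenCV 4.12 (cv2) and the standard library are available. Lean on these libraries where they do the work, as an engineer would, in place of code of your own. Each camera call takes 0.05 s, during which the arm holds its last target. There are 200 camera calls.

## Working session

There is one attempt and no reset: what is moved stays moved. The work goes in short steps, Python scripts to look and compute and a tool call to move; the robot and the scene stay as the last step left them, time stands still between calls to the robot, and variables do not carry over. Pictures are saved under pics/ and viewed, at most 10 in all, crops included, and the job is handed in when it is done.

Besides the shell and the picture viewer there is one more tool, called as name([rows], argument=value, ...), one row to a line, values as JSON. step_arm: Moves the arm, as the interface text tells. Its arguments: {"type":"object","properties":{"moves":{"type":"array","items":{"type":"object","properties":{"rx":{"type":"number"},"ry":{"type":"number"},"rz":{"type":"number"},"dx":{"type":"number"},"dy":{"type":"number"},"dz":{"type":"number"},"gripper":{"type":"number"}}}},"grip_force":{"type":"number"}},"required":["moves"]}

```bash
mkdir -p pics
python3 - <<'E'
from bench import r
import cv2,numpy as np
o=r.get_obs();print(o['clock'],o['tcp_pos'],o['orientation'],o['contact_force'],o['grip_width'],r.tcp_to_tips)
for n in('top','side'):
    cv2.imwrite(f'pics/{n}0.png',r.grab_frame(n))
    c=r.camera_info(n);R=cv2.Rodrigues(np.array(c['rvec']))[0];print(n,c['mtx'],(-R.T@np.array(c['tvec']).ravel()),R)
E
```

```text
0.0 [ 0.23870489 -0.63080415  0.2523409 ] [-3.08862495e+00 -5.64851178e-01  6.67266984e-04] [-0.21552993  0.27050361 -1.47176284] 0.08503083480860718 0.022
top [[455.74457293   0.         313.25562089]
 [  0.         455.74457293 239.67150829]
 [  0.           0.           1.        ]] [ 0.47113096 -0.13030004  0.95821265] [[-0.00856283 -0.99676962 -0.07985619]
 [-0.98713179  0.02117827 -0.15850016]
 [ 0.15967936  0.07747137 -0.98412433]]
side [[563.86949907   0.         317.35512905]
 [  0.         563.86949907 230.70222372]
 [  0.           0.           1.        ]] [0.0234771  0.76363486 0.67083548] [[-0.81442055 -0.579907    0.02066506]
 [-0.28046081  0.36220253 -0.88890442]
 [ 0.50799696 -0.72973776 -0.45762637]]
```

View pics/top0.png

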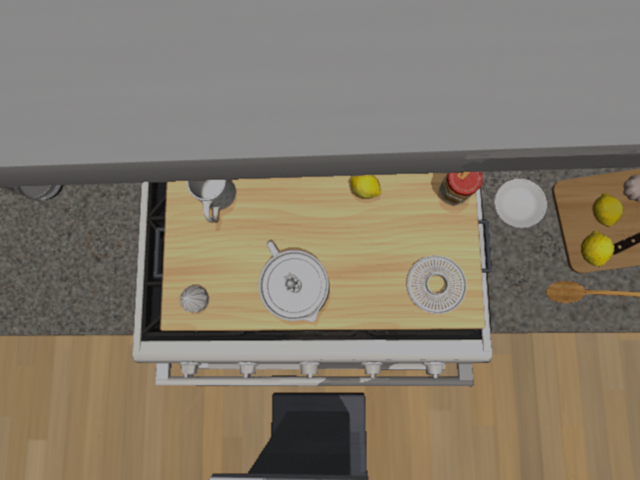

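View pics/side0.png

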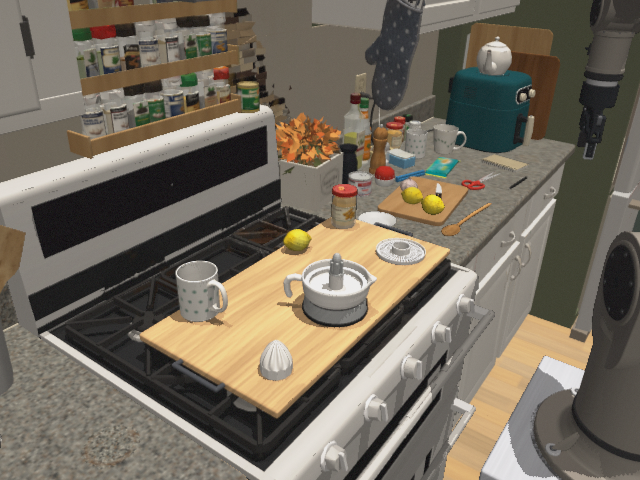

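Top: strainer near (436,284), juicer rim near (294,285) with its spindle at about (292,284), and reamer near (194,299). The mug, lemon and jar are at the back. I'll enlarge these next.

Run:
```python
import cv2,numpy as np
t=cv2.imread('pics/top0.png');s=cv2.imread('pics/side0.png')
def crop(im,x,y,w,h,k):
    c=cv2.resize(im[y:y+h,x:x+w],None,fx=k,fy=k,interpolation=cv2.INTER_CUBIC)
    for i in range(0,w,10):
        cv2.line(c,(i*k,0),(i*k,4 if i%50 else 12),(0,0,255),1)
        if i%20==0: cv2.putText(c,str(x+i),(i*k,20),0,.3,(0,0,255))
    for j in range(0,h,10):
        cv2.line(c,(0,j*k),(4,j*k),(0,0,255),1)
        if j%20==0: cv2.putText(c,str(y+j),(6,j*k+4),0,.3,(0,0,255))
    return c
a=np.hstack([crop(t,400,250,80,70,5),crop(t,254,240,80,90,5)[:350]])
a=np.hstack([crop(t,400,250,75,75,5),crop(t,255,250,75,75,5)])
b=np.hstack([crop(t,170,270,50,50,5),crop(s,370,230,60,50,5),crop(s,255,330,40,50,5)])
w=max(a.shape[1],b.shape[1]);pad=lambda m:np.hstack([m,np.zeros((m.shape[0],w-m.shape[1],3),np.uint8)])
cv2.imwrite('pics/c1.png',np.vstack([pad(a)[:350],pad(b)]));
cv2.imwrite('pics/c2.png',crop(s,275,240,110,95,6))
```

```text
(no output)
```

View pics/c1.png

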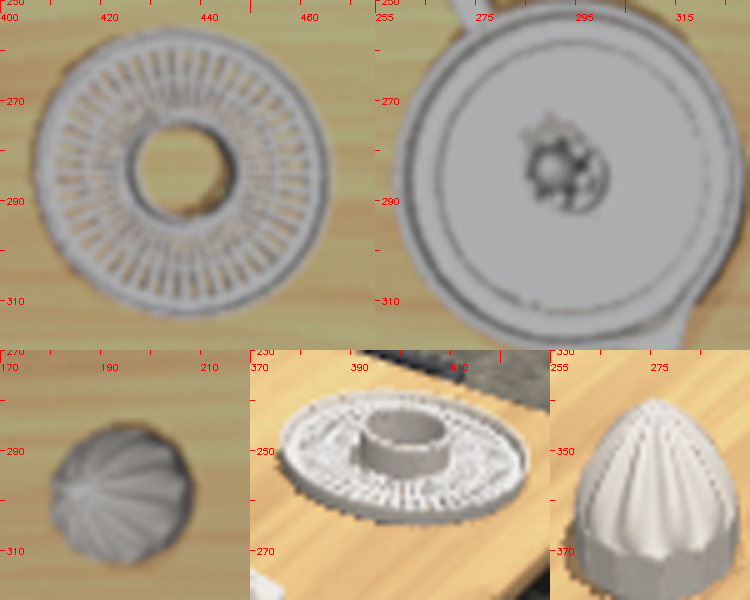

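View pics/c2.png

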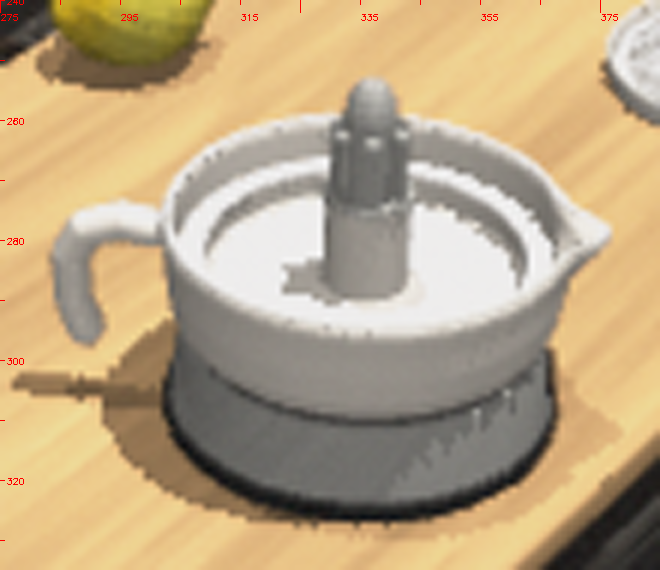

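Crops: strainer disc centred at top (436.0,284.0), its collar top in side at (400.4,245.2). Juicer ledge circle at top (294.0,285.0), spindle tip at top (289.8,282.6) and side (336.6,252.9). Reamer skirt at top (194.0,298.6), apex in side at (275.8,340).

```bash
cat > h.py <<'E'
from bench import r
import cv2,numpy as np
def cam(n):
    c=r.camera_info(n);R=cv2.Rodrigues(np.array(c['rvec']))[0];t=np.array(c['tvec']).ravel();return np.array(c['mtx']),R,t
def ray(n,u,v):
    K,R,t=cam(n);return -R.T@t,R.T@np.linalg.inv(K)@np.array([u,v,1.])
def atz(n,u,v,z):
    c,d=ray(n,u,v);return c+d*(z-c[2])/d[2]
def proj(n,p):
    K,R,t=cam(n);q=K@(R@np.array(p)+t);return q[:2]/q[2]
def st():
    o=r.get_obs();M=cv2.Rodrigues(np.array(o['orientation']))[0]
    print('t',round(o['clock'],2),'tcp',np.round(o['tcp_pos'],4),'yaw',round(np.degrees(np.arctan2(M[1,0],M[0,0])),2),'zax',np.round(M[:,2],3),'F',np.round(o['contact_force'],1),'w',round(o['grip_width'],4),'gf',round(o['gripper_force'],1),'q7',round(o['joints'][6],2),r.tcp_to_tips)
    return o,M
def go(p,yaw=None):
    "remaining move in tool axes, mm (tool z along M[:,2])"
    o,M=st();print('move mm',np.round(1000*M.T@(np.array(p)-o['tcp_pos']),1))
    if yaw is not None: print('rz deg', (-(yaw-np.degrees(np.arctan2(M[1,0],M[0,0])))))
E
python3 - <<'E'
from h import *
print('str top',atz('top',436,284,.0095),'side',atz('side',400.4,245.2,.020))
print('ledge',atz('top',294,285,.06),'tip top',atz('top',289.8,282.6,.122),'side',atz('side',336.6,252.9,.122))
print('reamer',atz('top',194,298.6,.012),'apex side',atz('side',275.8,340,.061))
# predicted rims for checking
a=np.linspace(0,2*np.pi,73)
def ell(n,c,R,z):
    P=np.array([proj(n,(c[0]+R*np.cos(t),c[1]+R*np.sin(t),z)) for t in a]);return np.round([*P.min(0),*P.max(0)],1)
print(ell('top',atz('top',436,284,.0095),.058,.0095),ell('top',atz('top',294,285,.06),.052,.06),ell('top',atz('top',194,298.6,.012),.028,.0))
st()
E
```

```text
str top [ 0.52814273 -0.30584147  0.0095    ] side [ 0.54263314 -0.33486237  0.02      ]
ledge [ 0.52688937 -0.0206123   0.06      ] tip top [ 0.52755787 -0.02039572  0.122     ] side [ 0.54692503 -0.05671699  0.122     ]
reamer [0.50410607 0.19773257 0.012     ] apex side [0.51954811 0.16795485 0.061     ]
[407.2 255.8 465.1 312.8] [268.  258.9 320.2 311.6] [183.1 285.6 208.7 312. ]
t 0.1 tcp [ 0.2387 -0.6308  0.2524] yaw 20.73 zax [-0.001  0.001 -1.   ] F [ 0.3 -0.1 -0. ] w 0.0852 gf 0.0 q7 -0.08 0.022
```

The two views disagree the same way for every object, so the board's top must sit above z=0. I'll triangulate fully.

Run:
```python
from h import *
def tri(a,b):
    P=[(lambda K,R,t:K@np.c_[R,t])(*cam(n)) for n in('top','side')]
    X=cv2.triangulatePoints(P[0],P[1],np.array(a,float),np.array(b,float)).ravel();X=X[:3]/X[3]
    return np.round(X,4),np.round(proj('top',X)-a,1),np.round(proj('side',X)-b,1)
print('tip',tri((289.8,282.6),(336.6,252.9)))
print('collar top ctr',tri((436.0,284),(400.4,245.2)))
# reamer apex: crop top (82,490)
print('apex',tri((170+82/5-.4,270+(490-350)/5-.4),(275.8,340)))
```

```text
tip (array([ 0.5259, -0.0234,  0.1442]), array([0.1, 0.1]), array([-0.1, -0. ]))
collar top ctr (array([ 0.5262, -0.3001,  0.0406]), array([0., 0.]), array([-0., -0.]))
apex (array([0.5029, 0.1889, 0.0823]), array([0.3, 0.4]), array([-0.4, -0.1]))
```

Run:
```python
from h import *
z0=.0203
print('strainer',atz('top',436,284,z0+.0095),'ledge',atz('top',294,285,z0+.06),'reamer',atz('top',194,298.6,z0+.012))
c=atz('top',194,298.6,z0+.012)
# overlay of skirt for yaw candidates on side view
s=cv2.imread('pics/side0.png');k=10;x,y,w,h=252,335,50,48
outs=[]
# axis from apex+skirt average
for yaw in (None,0,7.5,15,22.5):
    im=cv2.resize(s[y:y+h,x:x+w],None,fx=5,fy=5,interpolation=cv2.INTER_CUBIC)
    if yaw is not None:
        im=im
        for zz in (0,.022):
            P=[]
            for i in range(13):
                a=np.radians(yaw+15+30*i);R=.027/np.cos(np.radians(15))
                q=proj('side',(c[0]+R*np.cos(a),c[1]+R*np.sin(a),z0+zz));P.append(((q+.5-[x,y])*5).astype(int))
            cv2.polylines(im,[np.array(P)],True,(0,0,255),1)
            for p in P: cv2.circle(im,tuple(map(int,p)),2,(255,0,0),-1)
    outs.append(im)
big=cv2.resize(s[355:382,x:x+w],(500,270),interpolation=cv2.INTER_CUBIC)
big=cv2.createCLAHE(3,(4,4)).apply(cv2.cvtColor(big,cv2.COLOR_BGR2GRAY));big=cv2.cvtColor(big,cv2.COLOR_GRAY2BGR)
top=np.hstack([big,np.zeros((270,250,3),np.uint8)]);top[:240,500:750]=outs[0]
row=np.hstack(outs[1:4]);cv2.imwrite('pics/yaw.png',np.vstack([top,row]))
```

```text
strainer [ 0.52692283 -0.30208533  0.0298    ] ledge [ 0.52562921 -0.02309129  0.0803    ] reamer [0.50339862 0.19069497 0.0323    ]
```

View pics/yaw.png

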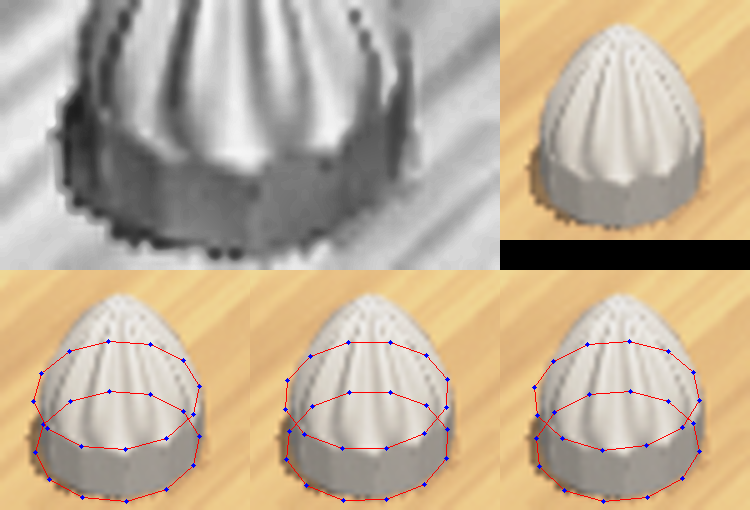

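Enlarged crop: facet edges of the skirt at about u=268.3, 277.5 and 286.5. That gives a reamer yaw of about -3° (mod 30), and the board top is at z≈0.020. Next I move over the strainer.

step_arm([
  {"dx": 38.6, "dy": -20.7, "gripper": 0.4},
  {"dx": 38.6, "dy": -20.7},
  {"dx": 38.6, "dy": -20.7},
  {"dx": 38.6, "dy": -20.7},
  {"dx": 38.6, "dy": -20.7},
  {"dx": 38.6, "dy": -20.7},
  {"dx": 38.6, "dy": -20.7},
  {"dx": 38.6, "dy": -20.7},
  {"dx": 38.6, "dy": -20.7},
  {"dx": 38.6, "dy": -20.7},
  {},
  {},
], grip_force=40)

```text
invalid input at $.moves[0]: expected keys rx, ry, rz, dx, dy, dz, gripper
```

Run:
```python
from h import *
go((.5266,-.301,.10))
```

```text
t 0.1 tcp [ 0.2387 -0.6308  0.2524] yaw 20.73 zax [-0.001  0.001 -1.   ] F [ 0.3 -0.1 -0. ] w 0.0852 gf 0.0 q7 -0.08 0.022
move mm [ 386.  -206.3  152.7]
```

step_arm([
  {"rx": 0, "ry": 0, "rz": 0, "dx": 38.6, "dy": -20.6, "dz": 0, "gripper": 0.4},
  {"rx": 0, "ry": 0, "rz": 0, "dx": 38.6, "dy": -20.6, "dz": 0, "gripper": 0.4},
  {"rx": 0, "ry": 0, "rz": 0, "dx": 38.6, "dy": -20.6, "dz": 0, "gripper": 0.4},
  {"rx": 0, "ry": 0, "rz": 0, "dx": 38.6, "dy": -20.6, "dz": 0, "gripper": 0.4},
  {"rx": 0, "ry": 0, "rz": 0, "dx": 38.6, "dy": -20.6, "dz": 0, "gripper": 0.4},
  {"rx": 0, "ry": 0, "rz": 0, "dx": 38.6, "dy": -20.6, "dz": 10, "gripper": 0.4},
  {"rx": 0, "ry": 0, "rz": 0, "dx": 38.6, "dy": -20.6, "dz": 30, "gripper": 0.4},
  {"rx": 0, "ry": 0, "rz": 0, "dx": 38.6, "dy": -20.6, "dz": 35, "gripper": 0.4},
  {"rx": 0, "ry": 0, "rz": 0, "dx": 38.6, "dy": -20.6, "dz": 35, "gripper": 0.4},
  {"rx": 0, "ry": 0, "rz": 0, "dx": 38.6, "dy": -20.6, "dz": 35, "gripper": 0.4},
  {"rx": 0, "ry": 0, "rz": 0, "dx": 0, "dy": 0, "dz": 0, "gripper": 0.4},
  {"rx": 0, "ry": 0, "rz": 0, "dx": 0, "dy": 0, "dz": 0, "gripper": 0.4},
], grip_force=40)

```text
clock: 1.6
tcp_pos: [0.5266, -0.3025, 0.1081]
orientation: [3.09, 0.565, -0.002]
contact_force: [-0.8, -0.4, -0.0]
grip_width: 0.0597
gripper_force: 0.0
```

Run:
```python
from h import *
go((.5266,-.301,.05))
a=r.grab_frame('side');b=r.grab_frame('top')
p=r.get_obs()['tcp_pos'];u=proj('side',p).astype(int);print(u)
A=cv2.resize(a[150:290,340:470],None,fx=4,fy=4,interpolation=cv2.INTER_CUBIC)
cv2.imwrite('pics/g1.png',A)
```

```text
t 1.6 tcp [ 0.5266 -0.3025  0.1081] yaw 20.72 zax [-0.001 -0.    -1.   ] F [-0.8 -0.4 -0. ] w 0.0597 gf 0.0 q7 -0.86 0.022
move mm [ 0.6 -1.4 58.1]
[403 218]
```

View pics/g1.png

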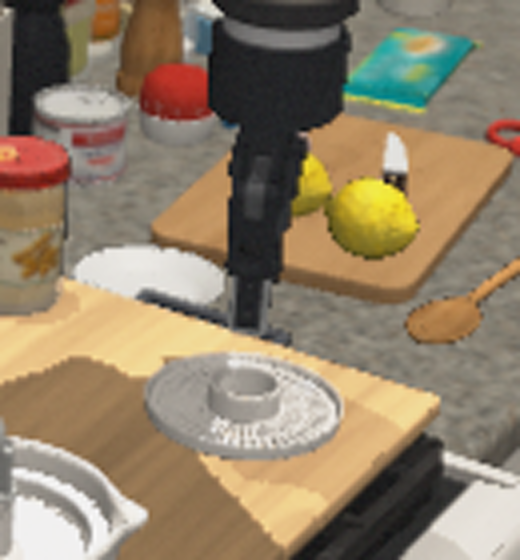

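The side view shows the gripper above and behind the strainer collar, with its tips at about (401,235), clear of everything. Descending now and gripping the collar.

step_arm([
  {"rx": 0, "ry": 0, "rz": 0, "dx": 0.5, "dy": -1, "dz": 20, "gripper": 0.4},
  {"rx": 0, "ry": 0, "rz": 0, "dx": 0, "dy": 0, "dz": 20, "gripper": 0.4},
  {"rx": 0, "ry": 0, "rz": 0, "dx": 0, "dy": 0, "dz": 12, "gripper": 0.4},
  {"rx": 0, "ry": 0, "rz": 0, "dx": 0, "dy": 0, "dz": 5, "gripper": 0.4},
  {"rx": 0, "ry": 0, "rz": 0, "dx": 0, "dy": 0, "dz": 0, "gripper": 0.4},
  {"rx": 0, "ry": 0, "rz": 0, "dx": 0, "dy": 0, "dz": 0, "gripper": -0.5},
  {"rx": 0, "ry": 0, "rz": 0, "dx": 0, "dy": 0, "dz": 0, "gripper": -0.5},
  {"rx": 0, "ry": 0, "rz": 0, "dx": 0, "dy": 0, "dz": 0, "gripper": -0.5},
  {"rx": 0, "ry": 0, "rz": 0, "dx": 0, "dy": 0, "dz": 0, "gripper": -0.5},
  {"rx": 0, "ry": 0, "rz": 0, "dx": 0, "dy": 0, "dz": 0, "gripper": -0.5},
], grip_force=40)

```text
clock: 2.95
tcp_pos: [0.5278, -0.3012, 0.0522]
orientation: [3.089, 0.565, 0.002]
contact_force: [-0.3, -0.2, 5.0]
grip_width: 0.0412
gripper_force: 41.1
```

Run:
```python
from h import *
go((.5258,-.0233,.20))
```

```text
t 2.95 tcp [ 0.5278 -0.3012  0.0522] yaw 20.73 zax [ 0.001 -0.001 -1.   ] F [-0.3 -0.2  5. ] w 0.0412 gf 41.1 q7 -0.87 0.022
move mm [  96.7 -260.5 -148. ]
```

step_arm([
  {"rx": 0, "ry": 0, "rz": 0, "dx": 0, "dy": 0, "dz": -15, "gripper": -0.5},
  {"rx": 0, "ry": 0, "rz": 0, "dx": 0, "dy": 0, "dz": -35, "gripper": -0.5},
  {"rx": 0, "ry": 0, "rz": 0, "dx": 0, "dy": 0, "dz": -50, "gripper": -0.5},
  {"rx": 0, "ry": 0, "rz": 0, "dx": 6, "dy": -16.5, "dz": -35, "gripper": -0.5},
  {"rx": 0, "ry": 0, "rz": 0, "dx": 12, "dy": -32.5, "dz": -13, "gripper": -0.5},
  {"rx": 0, "ry": 0, "rz": 0, "dx": 12, "dy": -32.5, "dz": 0, "gripper": -0.5},
  {"rx": 0, "ry": 0, "rz": 0, "dx": 12, "dy": -32.5, "dz": 0, "gripper": -0.5},
  {"rx": 0, "ry": 0, "rz": 0, "dx": 12, "dy": -32.5, "dz": 0, "gripper": -0.5},
  {"rx": 0, "ry": 0, "rz": 0, "dx": 12, "dy": -32.5, "dz": 0, "gripper": -0.5},
  {"rx": 0, "ry": 0, "rz": 0, "dx": 12, "dy": -32.5, "dz": 0, "gripper": -0.5},
  {"rx": 0, "ry": 0, "rz": 0, "dx": 12, "dy": -32.5, "dz": 0, "gripper": -0.5},
  {"rx": 0, "ry": 0, "rz": 0, "dx": 6.7, "dy": -16.5, "dz": 0, "gripper": -0.5},
  {"rx": 0, "ry": 0, "rz": 0, "dx": 0, "dy": 0, "dz": 0, "gripper": -0.5},
  {"rx": 0, "ry": 0, "rz": 0, "dx": 0, "dy": 0, "dz": 0, "gripper": -0.5},
  {"rx": 0, "ry": 0, "rz": 0, "dx": 0, "dy": 0, "dz": 0, "gripper": -0.5},
], grip_force=40)

```text
clock: 4.82
tcp_pos: [0.5253, -0.0247, 0.1992]
orientation: [3.09, 0.561, -0.001]
contact_force: [-0.1, 0.5, -0.5]
grip_width: 0.0412
gripper_force: 40.7
```

Run:
```python
from h import *
go((.5258,-.0233,.1122))
a=r.grab_frame('side');b=r.grab_frame('top')
p=r.get_obs()['tcp_pos']
# predicted strainer rim (z) overlay, centred on TCP
outs=[]
for n,im in(('top',b),('side',a)):
    q=proj(n,p-[0,0,.03]);x,y=(q-[45,40]).astype(int);k=4
    c=cv2.resize(im[y:y+90,x:x+90],None,fx=k,fy=k,interpolation=cv2.INTER_CUBIC)
    P=[((proj(n,(p[0]+.058*np.cos(t),p[1]+.058*np.sin(t),p[2]-.0319+.0095))+.5-[x,y])*k).astype(int) for t in np.linspace(0,6.283,60)]
    cv2.polylines(c,[np.array(P)],True,(0,0,255),1);outs.append(c);print(n,x,y)
cv2.imwrite('pics/g2.png',np.hstack(outs))
```

```text
t 4.83 tcp [ 0.5253 -0.0247  0.1992] yaw 20.59 zax [-0.    -0.001 -1.   ] F [-0.1  0.5 -0.5] w 0.0412 gf 40.7 q7 -1.36 0.022
move mm [ 1.  -1.2 87. ]
top 243 242
side 292 201
```

View pics/g2.png

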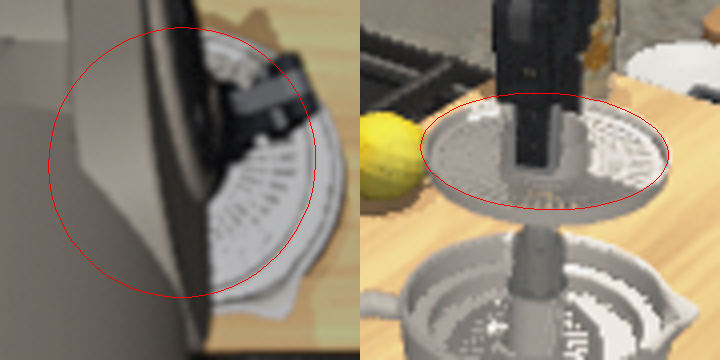

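The side crop shows the strainer held level, with the predicted rim matching it horizontally within about 1 px. Lowering it onto the ledge.

step_arm([
  {"rx": 0, "ry": 0, "rz": 0, "dx": 1, "dy": -1.2, "dz": 10, "gripper": -0.5},
  {"rx": 0, "ry": 0, "rz": 0, "dx": 0, "dy": 0, "dz": 20, "gripper": -0.5},
  {"rx": 0, "ry": 0, "rz": 0, "dx": 0, "dy": 0, "dz": 20, "gripper": -0.5},
  {"rx": 0, "ry": 0, "rz": 0, "dx": 0, "dy": 0, "dz": 15, "gripper": -0.5},
  {"rx": 0, "ry": 0, "rz": 0, "dx": 0, "dy": 0, "dz": 10, "gripper": -0.5},
  {"rx": 0, "ry": 0, "rz": 0, "dx": 0, "dy": 0, "dz": 6, "gripper": -0.5},
  {"rx": 0, "ry": 0, "rz": 0, "dx": 0, "dy": 0, "dz": 3, "gripper": -0.5},
  {"rx": 0, "ry": 0, "rz": 0, "dx": 0, "dy": 0, "dz": 2, "gripper": -0.5},
  {"rx": 0, "ry": 0, "rz": 0, "dx": 0, "dy": 0, "dz": 0, "gripper": -0.5},
], grip_force=40)

```text
clock: 6.05
tcp_pos: [0.5261, -0.0216, 0.1135]
orientation: [3.09, 0.565, 0.001]
contact_force: [0.7, -0.5, -0.9]
grip_width: 0.0415
gripper_force: 40.7
```

Run:
```python
from h import *
go((.5258,-.0233,.1122))
```

```text
t 6.05 tcp [ 0.5261 -0.0216  0.1135] yaw 20.73 zax [ 0. -0. -1.] F [ 0.7 -0.5 -0.9] w 0.0415 gf 40.7 q7 -1.41 0.022
move mm [-0.9  1.5  1.3]
```

step_arm([
  {"rx": 0, "ry": 0, "rz": 0, "dx": -0.5, "dy": 1.3, "dz": 1, "gripper": -0.5},
  {"rx": 0, "ry": 0, "rz": 0, "dx": 0, "dy": 0, "dz": 0.5, "gripper": -0.5},
  {"rx": 0, "ry": 0, "rz": 0, "dx": 0, "dy": 0, "dz": 0, "gripper": -0.5},
], grip_force=40)

```text
clock: 6.42
tcp_pos: [0.526, -0.0233, 0.1122]
orientation: [3.09, 0.565, 0.001]
contact_force: [-0.9, -1.4, 4.0]
grip_width: 0.041
gripper_force: 41.2
```

step_arm([
  {"rx": 0, "ry": 0, "rz": 0, "dx": 0, "dy": 0, "dz": 0, "gripper": 0.3},
  {"rx": 0, "ry": 0, "rz": 0, "dx": 0, "dy": 0, "dz": 0, "gripper": 0.3},
  {"rx": 0, "ry": 0, "rz": 0, "dx": 0, "dy": 0, "dz": 0, "gripper": 0.3},
  {"rx": 0, "ry": 0, "rz": 0, "dx": 0, "dy": 0, "dz": -10, "gripper": 0.3},
  {"rx": 0, "ry": 0, "rz": 0, "dx": 0, "dy": 0, "dz": -30, "gripper": 0.3},
  {"rx": 0, "ry": 0, "rz": 0, "dx": 0, "dy": 0, "dz": -40, "gripper": 0.9},
  {"rx": 0, "ry": 0, "rz": -2, "dx": 7, "dy": -26, "dz": -20, "gripper": 0.9},
  {"rx": 0, "ry": 0, "rz": -2, "dx": 7, "dy": -26, "dz": 0, "gripper": 0.9},
  {"rx": 0, "ry": 0, "rz": -2, "dx": 7, "dy": -26, "dz": 0, "gripper": 0.9},
  {"rx": 0, "ry": 0, "rz": 0, "dx": 7, "dy": -26, "dz": 0, "gripper": 0.9},
  {"rx": 0, "ry": 0, "rz": 0, "dx": 7, "dy": -26, "dz": 0, "gripper": 0.9},
  {"rx": 0, "ry": 0, "rz": 0, "dx": 7, "dy": -26, "dz": 0, "gripper": 0.9},
  {"rx": 0, "ry": 0, "rz": 0, "dx": 7, "dy": -26, "dz": 0, "gripper": 0.9},
  {"rx": 0, "ry": 0, "rz": 0, "dx": 5, "dy": -20, "dz": 0, "gripper": 0.9},
  {"rx": 0, "ry": 0, "rz": 0, "dx": 0, "dy": 0, "dz": 0, "gripper": 0.9},
  {"rx": 0, "ry": 0, "rz": 0, "dx": 0, "dy": 0, "dz": 0, "gripper": 0.9},
], grip_force=40)

```text
clock: 8.43
tcp_pos: [0.4884, 0.1819, 0.211]
orientation: [3.056, 0.726, -0.002]
contact_force: [0.5, 0.1, 1.0]
grip_width: 0.0812
gripper_force: 0.0
```

Run:
```python
from h import *
go((.5028,.1897,.046),27)
a=r.grab_frame('side');b=r.grab_frame('top')
A=cv2.resize(a[240:335,275:385],None,fx=4,fy=4,interpolation=cv2.INTER_CUBIC)
B=cv2.resize(b[240:335,250:340],None,fx=4,fy=4,interpolation=cv2.INTER_CUBIC)
cv2.imwrite('pics/g3.png',np.hstack([A,B]))
```

```text
t 8.43 tcp [0.4884 0.1819 0.211 ] yaw 26.74 zax [-0.001 -0.001 -1.   ] F [0.5 0.1 1. ] w 0.0812 gf 0.0 q7 -1.7 0.022
move mm [ 16.6  -0.6 165. ]
rz deg -0.26089132507366486
```

View pics/g3.png

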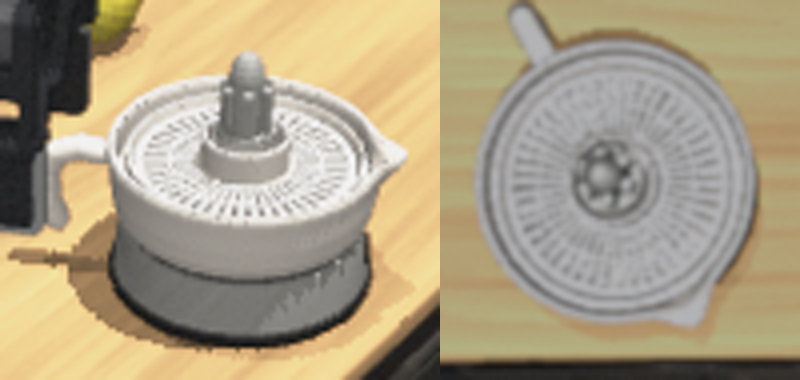

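The strainer lies flat in the bowl around the spindle: collar at about (336,281) in side, even gap to the rim in top. Descending on the reamer.

step_arm([
  {"rx": 0, "ry": 0, "rz": 0, "dx": 16.6, "dy": -0.6, "dz": 10, "gripper": 0.9},
  {"rx": 0, "ry": 0, "rz": 0, "dx": 0, "dy": 0, "dz": 40, "gripper": 0.9},
  {"rx": 0, "ry": 0, "rz": 0, "dx": 0, "dy": 0, "dz": 40, "gripper": 0.9},
  {"rx": 0, "ry": 0, "rz": 0, "dx": 0, "dy": 0, "dz": 35, "gripper": 0.9},
  {"rx": 0, "ry": 0, "rz": 0, "dx": 0, "dy": 0, "dz": 20, "gripper": 0.9},
  {"rx": 0, "ry": 0, "rz": 0, "dx": 0, "dy": 0, "dz": 12, "gripper": 0.9},
  {"rx": 0, "ry": 0, "rz": 0, "dx": 0, "dy": 0, "dz": 4, "gripper": 0.9},
  {"rx": 0, "ry": 0, "rz": 0, "dx": 0, "dy": 0, "dz": 0, "gripper": 0.9},
  {"rx": 0, "ry": 0, "rz": 0, "dx": 0, "dy": 0, "dz": 0, "gripper": 0.9},
], grip_force=50)

```text
clock: 9.65
tcp_pos: [0.504, 0.1908, 0.0516]
orientation: [-3.056, -0.726, -0.002]
contact_force: [-0.2, 0.2, 0.1]
grip_width: 0.0812
gripper_force: 0.0
```

Run:
```python
from h import *
go((.5028,.1897,.05),27)
```

```text
t 9.65 tcp [0.504  0.1908 0.0516] yaw 26.72 zax [ 0.001  0.001 -1.   ] F [-0.2  0.2  0.1] w 0.0812 gf 0.0 q7 -1.81 0.022
move mm [-1.6  0.5  1.6]
rz deg -0.28063558113217724
```

step_arm([
  {"rx": 0, "ry": 0, "rz": 0, "dx": -1, "dy": 0.5, "dz": 0.8, "gripper": 0.9},
  {"rx": 0, "ry": 0, "rz": 0, "dx": 0, "dy": 0, "dz": 0, "gripper": -0.2},
  {"rx": 0, "ry": 0, "rz": 0, "dx": 0, "dy": 0, "dz": 0, "gripper": -0.2},
  {"rx": 0, "ry": 0, "rz": 0, "dx": 0, "dy": 0, "dz": 0, "gripper": -0.2},
  {"rx": 0, "ry": 0, "rz": 0, "dx": 0, "dy": 0, "dz": 0, "gripper": -0.2},
  {"rx": 0, "ry": 0, "rz": 0, "dx": 0, "dy": 0, "dz": 0, "gripper": -0.2},
], grip_force=60)

```text
clock: 10.4
tcp_pos: [0.5029, 0.1898, 0.0506]
orientation: [3.056, 0.726, 0.001]
contact_force: [-1.4, 0.0, 5.3]
grip_width: 0.0522
gripper_force: 62.9
```

Run:
```python
from h import *
go((.5258,-.0233,.22))
```

```text
t 10.4 tcp [0.5029 0.1898 0.0506] yaw 26.72 zax [ 0.001 -0.    -1.   ] F [-1.4  0.   5.3] w 0.0522 gf 62.9 q7 -1.81 0.022
move mm [ -75.3  200.7 -169.4]
```

step_arm([
  {"rx": 0, "ry": 0, "rz": 0, "dx": 0, "dy": 0, "dz": -15, "gripper": -0.2},
  {"rx": 0, "ry": 0, "rz": 0, "dx": 0, "dy": 0, "dz": -35, "gripper": -0.2},
  {"rx": 0, "ry": 0, "rz": 0, "dx": 0, "dy": 0, "dz": -50, "gripper": -0.2},
  {"rx": 0, "ry": 0, "rz": 0, "dx": 0, "dy": 0, "dz": -45, "gripper": -0.2},
  {"rx": 0, "ry": 0, "rz": 0, "dx": -9.4, "dy": 25, "dz": -15, "gripper": -0.2},
  {"rx": 0, "ry": 0, "rz": 0, "dx": -9.4, "dy": 25, "dz": 0, "gripper": -0.2},
  {"rx": 0, "ry": 0, "rz": 0, "dx": -9.4, "dy": 25, "dz": 0, "gripper": -0.2},
  {"rx": 0, "ry": 0, "rz": 0, "dx": -9.4, "dy": 25, "dz": 0, "gripper": -0.2},
  {"rx": 0, "ry": 0, "rz": 0, "dx": -9.4, "dy": 25, "dz": 0, "gripper": -0.2},
  {"rx": 0, "ry": 0, "rz": 0, "dx": -9.4, "dy": 25, "dz": 0, "gripper": -0.2},
  {"rx": 0, "ry": 0, "rz": 0, "dx": -9.4, "dy": 25, "dz": 0, "gripper": -0.2},
  {"rx": 0, "ry": 0, "rz": 0, "dx": -9.4, "dy": 25, "dz": 0, "gripper": -0.2},
  {"rx": 0, "ry": 0, "rz": 0, "dx": 0, "dy": 0, "dz": 0, "gripper": -0.2},
  {"rx": 0, "ry": 0, "rz": 0, "dx": 0, "dy": 0, "dz": 0, "gripper": -0.2},
], grip_force=60)

```text
clock: 12.15
tcp_pos: [0.5253, -0.0218, 0.2104]
orientation: [-3.056, -0.727, -0.001]
contact_force: [0.2, 0.5, -1.8]
grip_width: 0.0524
gripper_force: 63.3
```

Run:
```python
from h import *
go((.5258,-.0233,.1763))
a=r.grab_frame('side');p=r.get_obs()['tcp_pos']
q=proj('side',p-[0,0,.05]);x,y=(q-[45,40]).astype(int);k=6
c=cv2.resize(a[y:y+90,x:x+90],None,fx=k,fy=k,interpolation=cv2.INTER_CUBIC)
P=[((proj('side',(p[0]+.0275*np.cos(t),p[1]+.0275*np.sin(t),p[2]-.0303))+.5-[x,y])*k).astype(int) for t in np.linspace(0,6.283,60)]
cv2.polylines(c,[np.array(P)],True,(0,0,255),1);print(x,y)
cv2.imwrite('pics/g4.png',c)
```

```text
t 12.15 tcp [ 0.5253 -0.0218  0.2104] yaw 26.77 zax [ 0.     0.001 -1.   ] F [ 0.2  0.5 -1.8] w 0.0524 gf 63.3 q7 -1.27 0.022
move mm [-0.3  1.5 34.1]
291 205
```

View pics/g4.png

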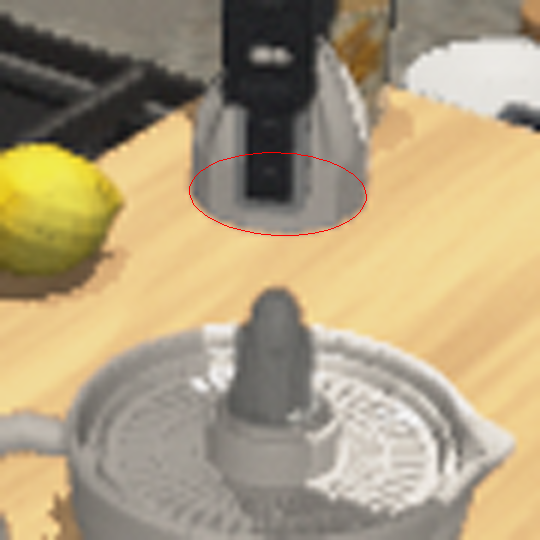

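The side crop shows the reamer upright in the grip, right above the spindle (axis about u=337.5 against 337 for the spindle). Lowering to just above the tooth ends.

step_arm([
  {"rx": 0, "ry": 0, "rz": 0, "dx": 0, "dy": 1, "dz": 15, "gripper": -0.2},
  {"rx": 0, "ry": 0, "rz": 0, "dx": 0, "dy": 0, "dz": 15, "gripper": -0.2},
  {"rx": 0, "ry": 0, "rz": 0, "dx": 0, "dy": 0, "dz": 8, "gripper": -0.2},
  {"rx": 0, "ry": 0, "rz": 0, "dx": 0, "dy": 0, "dz": 6, "gripper": -0.2},
  {"rx": 0, "ry": 0, "rz": 0, "dx": 0, "dy": 0, "dz": 4, "gripper": -0.2},
  {"rx": 0, "ry": 0, "rz": 0, "dx": 0, "dy": 0, "dz": 0, "gripper": -0.2},
], grip_force=60)

```text
clock: 12.95
tcp_pos: [0.5259, -0.0236, 0.1619]
orientation: [-3.057, -0.726, 0.0]
contact_force: [-0.4, -0.0, -1.0]
grip_width: 0.0527
gripper_force: 63.3
```

Run:
```python
from h import *
go((.5258,-.0233,.1586))
```

```text
t 12.95 tcp [ 0.5259 -0.0236  0.1619] yaw 26.72 zax [-0. -0. -1.] F [-0.4 -0.  -1. ] w 0.0527 gf 63.3 q7 -1.29 0.022
move mm [ 0.  -0.4  3.3]
```

No side load, so it is well centred. Easing down onto the teeth.

step_arm([
  {"rx": 0, "ry": 0, "rz": 0, "dx": 0, "dy": 0, "dz": 2, "gripper": -0.2},
  {"rx": 0, "ry": 0, "rz": 0, "dx": 0, "dy": 0, "dz": 1.5, "gripper": -0.2},
  {"rx": 0, "ry": 0, "rz": 0, "dx": 0, "dy": 0, "dz": 0.5, "gripper": -0.2},
  {"rx": 0, "ry": 0, "rz": 0, "dx": 0, "dy": 0, "dz": 0, "gripper": -0.2},
], grip_force=60)

```text
clock: 13.45
tcp_pos: [0.5262, -0.0236, 0.1585]
orientation: [3.056, 0.726, 0.001]
contact_force: [-0.3, -0.4, 3.8]
grip_width: 0.0523
gripper_force: 63.9
```

step_arm([
  {"rx": 0, "ry": 0, "rz": 3, "dx": 0, "dy": 0, "dz": 0.6, "gripper": -0.2},
  {"rx": 0, "ry": 0, "rz": 3, "dx": 0, "dy": 0, "dz": 0, "gripper": -0.2},
  {"rx": 0, "ry": 0, "rz": 3, "dx": 0, "dy": 0, "dz": 0, "gripper": -0.2},
], grip_force=60)

```text
clock: 13.82
tcp_pos: [0.5267, -0.0238, 0.1582]
orientation: [3.104, 0.481, 0.003]
contact_force: [-1.7, -1.1, 5.2]
grip_width: 0.0524
gripper_force: 64.1
```

step_arm([
  {"rx": 0, "ry": 0, "rz": 3, "dx": 0, "dy": 0, "dz": 0.8, "gripper": -0.2},
  {"rx": 0, "ry": 0, "rz": 3, "dx": 0, "dy": 0, "dz": 0, "gripper": -0.2},
  {"rx": 0, "ry": 0, "rz": 3, "dx": 0, "dy": 0, "dz": 0, "gripper": -0.2},
], grip_force=60)

```text
clock: 14.2
tcp_pos: [0.5259, -0.0236, 0.1565]
orientation: [3.133, 0.236, 0.0]
contact_force: [0.2, 0.7, -1.8]
grip_width: 0.0523
gripper_force: 63.4
```

The load vanished and it dropped, so the teeth have meshed. Going down gently.

step_arm([
  {"rx": 0, "ry": 0, "rz": 0, "dx": 0, "dy": 0, "dz": 1.5, "gripper": -0.2},
  {"rx": 0, "ry": 0, "rz": 1, "dx": 0, "dy": 0, "dz": 1.5, "gripper": -0.2},
  {"rx": 0, "ry": 0, "rz": 1, "dx": 0, "dy": 0, "dz": 1.5, "gripper": -0.2},
  {"rx": 0, "ry": 0, "rz": 0, "dx": 0, "dy": 0, "dz": 0, "gripper": -0.2},
], grip_force=60)

```text
clock: 14.7
tcp_pos: [0.5258, -0.0236, 0.1519]
orientation: [3.136, 0.184, -0.001]
contact_force: [0.3, 0.1, -0.4]
grip_width: 0.0527
gripper_force: 63.4
```

step_arm([
  {"rx": 0, "ry": 0, "rz": 0, "dx": 0, "dy": 0, "dz": 4, "gripper": -0.2},
  {"rx": 0, "ry": 0, "rz": 0, "dx": 0, "dy": 0, "dz": 4, "gripper": -0.2},
  {"rx": 0, "ry": 0, "rz": 0, "dx": 0, "dy": 0, "dz": 4, "gripper": -0.2},
  {"rx": 0, "ry": 0, "rz": 0, "dx": 0, "dy": 0, "dz": 3, "gripper": -0.2},
  {"rx": 0, "ry": 0, "rz": 0, "dx": 0, "dy": 0, "dz": 1.5, "gripper": -0.2},
  {"rx": 0, "ry": 0, "rz": 0, "dx": 0, "dy": 0, "dz": 1, "gripper": -0.2},
  {"rx": 0, "ry": 0, "rz": 0, "dx": 0, "dy": 0, "dz": 0, "gripper": -0.2},
], grip_force=60)

```text
clock: 15.58
tcp_pos: [0.526, -0.0236, 0.1347]
orientation: [3.136, 0.184, 0.0]
contact_force: [-0.2, 0.1, -1.4]
grip_width: 0.0523
gripper_force: 63.4
```

step_arm([
  {"rx": 0, "ry": 0, "rz": 0, "dx": 0, "dy": 0, "dz": 0.8, "gripper": -0.2},
  {"rx": 0, "ry": 0, "rz": 0, "dx": 0, "dy": 0, "dz": 0.5, "gripper": -0.2},
  {"rx": 0, "ry": 0, "rz": 0, "dx": 0, "dy": 0, "dz": 0, "gripper": -0.2},
], grip_force=60)

```text
clock: 15.95
tcp_pos: [0.5262, -0.0236, 0.1345]
orientation: [3.136, 0.184, 0.001]
contact_force: [-4.0, -0.1, 10.0]
grip_width: 0.052
gripper_force: 64.6
```

It has bottomed on the shoulder, a 24.0 mm drop. Releasing and retreating upward.

step_arm([
  {"rx": 0, "ry": 0, "rz": 0, "dx": 0, "dy": 0, "dz": -0.8, "gripper": -0.2},
  {"rx": 0, "ry": 0, "rz": 0, "dx": 0, "dy": 0, "dz": 0, "gripper": 0.7},
  {"rx": 0, "ry": 0, "rz": 0, "dx": 0, "dy": 0, "dz": 0, "gripper": 0.7},
  {"rx": 0, "ry": 0, "rz": 0, "dx": 0, "dy": 0, "dz": 0, "gripper": 0.7},
  {"rx": 0, "ry": 0, "rz": 0, "dx": 0, "dy": 0, "dz": -10, "gripper": 0.7},
  {"rx": 0, "ry": 0, "rz": 0, "dx": 0, "dy": 0, "dz": -30, "gripper": 0.7},
  {"rx": 0, "ry": 0, "rz": 0, "dx": 0, "dy": 0, "dz": -40, "gripper": 0.7},
  {"rx": 0, "ry": 0, "rz": 0, "dx": 0, "dy": 0, "dz": -40, "gripper": 0.7},
  {"rx": 0, "ry": 0, "rz": 0, "dx": -30, "dy": 30, "dz": -10, "gripper": 0.7},
  {"rx": 0, "ry": 0, "rz": 0, "dx": -30, "dy": 30, "dz": 0, "gripper": 0.7},
  {"rx": 0, "ry": 0, "rz": 0, "dx": 0, "dy": 40, "dz": 0, "gripper": 0.7},
  {"rx": 0, "ry": 0, "rz": 0, "dx": 0, "dy": 40, "dz": 0, "gripper": 0.7},
  {"rx": 0, "ry": 0, "rz": 0, "dx": 0, "dy": 0, "dz": 0, "gripper": 0.7},
], grip_force=40)

```text
clock: 17.58
tcp_pos: [0.4825, -0.1731, 0.2648]
orientation: [3.135, 0.175, 0.001]
contact_force: [0.4, 0.9, 1.2]
grip_width: 0.0722
gripper_force: 0.0
```

Run:
```python
from h import *
st();a=r.grab_frame('side')
print('apex expected',proj('side',(.5258,-.0233,.0203+.084+.062)))
cv2.imwrite('pics/g5.png',cv2.resize(a[160:340,150:400],None,fx=3,fy=3,interpolation=cv2.INTER_CUBIC))
```

```text
t 17.57 tcp [ 0.4825 -0.1731  0.2648] yaw 6.4 zax [ 0.001 -0.001 -1.   ] F [0.4 0.9 1.2] w 0.0722 gf 0.0 q7 -1.26 0.022
apex expected [336.93600544 242.70586148]
```

View pics/g5.png

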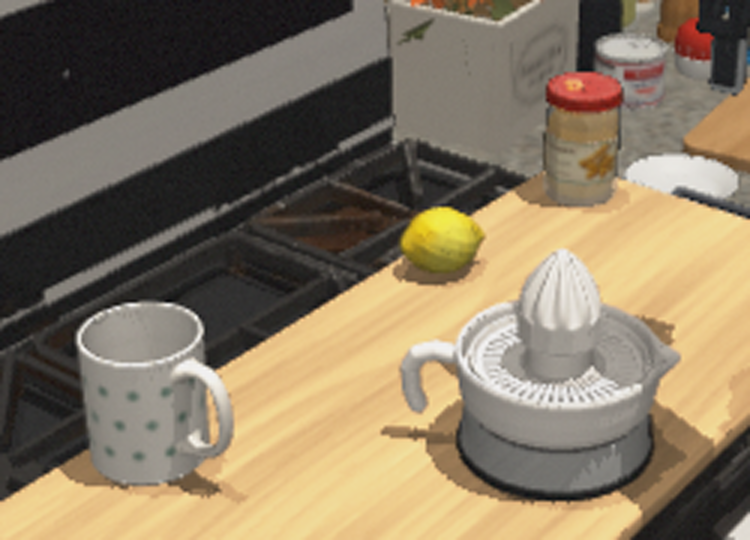

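The reamer's apex is at about (337,243), exactly as predicted for fully home. The strainer is flat and the bystanders haven't moved, so I'm handing in.

```bash
python3 -c "
from bench import r
print(r.hand_in())"
```

```text
the job is handed in; nothing more can be done
None
```

The strainer lies flat in the bowl, the reamer is meshed and fully home on the spindle, the mug, lemon and honey jar stayed where they were, and I handed the job in at about 17.6 s.

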